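# Square a circuit-board carrier into the corner stop

### The arm

A 7-joint arm with a two-finger parallel gripper is mounted at the origin on the work surface. World frame = base frame: x ahead of the robot, y to its left, z up, the work surface at z = 0. Lengths are in m, angles in rad, forces in N, time in s.
With the tool pointing down it reaches from about 0.35 to 0.9 m from the base axis. Payload 19.9 kg.
Tool frame: the origin (TCP) lies midway between the tips of the shut fingers; the grasp point (between the pads) lies 19 mm behind it; x points along the fingers, z is the direction in which the jaws open and shut, and the axes are right-handed (so a half turn about x gives the same grasp; the last joint's range is limited). The gripper opens to 85 mm and grips with 20 to 120 N. Pads are 22 mm wide; open, the fingers measure 114 mm over their backs; the gripper's body (76 mm by 85 mm) begins 54 mm behind the grasp point. The pads swing forward as they close: fully open they stand 13 mm farther back than shut.
Start: joints at [-1.163, 0.417, -0.01, 1.614, 0.005, 1.111, -0.053], TCP at [0.271, 0.563, 0.231] pointing down, gripper open.
Joint ranges: [-2.81, 2.81], [-0.39, 2.02], [-1.27, 1.25], [0.06, 2.57], [-1.19, 4.33], [0.19, 2], [-2.82, 2.82]. Speed limits (rad/s): [1.89, 1.89, 2.39, 2.39, 3.01, 3.01, 3.01].

### API

Orientations are given as a unit quaternion [w, x, y, z].
In Python, from plant import env, viewer, ticket, models gives the robot as it stands.
- The arm moves only by the tool step_arm, never from a script. Its argument "series" is one flat list of numbers, 5 for each row, row after row: the gripper command: -1 is fully open, 1 is shut, values between are in proportion, then the shift along the tool's x, y, z in cm, then the turn about the tool's x in rad. In form: [fingers, x, y, z, spin, fingers, x, y, z, spin, ...]. A call has 1 to 10 rows; each row is the pose to reach, as a shift and turn from the pose commanded when the call began, along the tool's axes at that moment; what a row does not reach only later rows make up. A row lasts 1/8 s, in which the tool goes at most 62.5 mm and 10.7 degrees, less where a joint would pass 70% of its speed; a pose out of reach is approached as far as the arm can. A call with a gripper value outside its range is refused whole. The fingers move at their own pace and stop on an object; "grip_force" is the grip in N (left out, the last holds). Time passes only in rows, so rows that repeat a pose let the fingers close. It gives the time, the measured TCP pose, the force and the opening at its end, in the units of the state.
- env.observe(): the state, without advancing time (a new reading comes with each control period).
- viewer.grab_frame(name): name is "scene" or "side" or "wrist"; returns a dict with "color" (420x560x3 uint8, red, green, blue), "K" (3x3 intrinsics, pixels), "R" (3x3) and "t" (3): a world point X has camera coordinates R X + t; the wrist camera has in their place "hand_eye" (4x4, takes a point from camera to tool coordinates, whose origin is the TCP and whose axes are the tool frame's). Camera axes: x right, y down, z forward; pixel columns grow to the right and rows downward; lengths in m; the calibration is good to about 2 mm. A picture is of the moment at which its call begins: read the wrist's pose just before it. There is no depth.
- ticket.close_job(): hands the job in, once; it reports no verdict.
Trained networks look in the newest picture that a camera, given by its name, has taken for a name from the list of things; names that differ only in an ending like _2 or _b are one class to them, and where a whole thing is asked for, a point or a joint stands for the part that bears it (a point fixed in the world has none). Each returns a list of dicts, best first, with "score" (0 to 1); they miss things now and then, are a little off and sometimes report something else, mostly with a low value. They report only what shows in the picture. A call takes as long as a camera call. They do not tell look-alikes from the thing itself.
- models.find_in(target, camera): "xyz" ([x, y, z] in m, in the coordinates of the camera as it stood for that picture, good to about 4 mm: the middle of the surface that is visible of it).
- models.pinpoint(target, camera): "xyz" ([x, y, z] in m, in the coordinates of the camera as it stood for that picture, good to about 4 mm: a listed point, or the origin of a listed thing).
The state is a dict: "t": time; "q": joint angles; "qvel": joint speeds; "tau": joint torques, N m; "eef_pos": TCP position; "eef_rot": TCP orientation; "wrist_force": force on the tool from outside, world axes, zero at the start; "torque": the same for the moment, N m; "grip_width": finger opening in m.
Only numpy, scipy, OpenCV 4.12 (cv2) and the standard library are available. Lean on these libraries where they do the work, as an engineer would, in place of code of your own. Each camera call takes 0.05 s, during which the arm holds its last target.

### The job

Push the black circuit-board carrier along the blue mat with your fingertips until it sits flush in the corner of the aluminium corner stop: its long edge against the long fence and its short edge against the short fence. Slide it only, do not pick it up or tip it, and leave the spool, motor, jar and can where they stand. Finish with the hand clear of everything.

Things in the scene. Friction and masses are not known exactly. Their poses are not given: they have to be found in the camera images.
- carrier: Loose black slab, 100 (its x) by 130 (its y) by 18 mm high, upright edges, 0.3 to 0.6 kg, slides at 2 to 8 N. The green board on it is set back 12 mm; its parts reach 30 mm above the underside. Origin: centre of the underside; z up. Starts clear of both fences, towards -x and +y of stop, turned at most 0.35 rad to it. Seated: origin at x -50, y +65 mm in stop, axes parallel.
- stop: Fixed L-shaped aluminium corner stop, fences 4 mm thick, 20 mm high. Origin: inner corner, at mat level. Long fence: face at x = 0, from the corner to y = +260 mm, facing -x (the robot). Short fence: face at y = 0, from the corner to x = -90 mm, facing +y (left seen from the robot). 3 mm thick feet reach 24 mm outwards, behind the faces. Turned up to 0.15 rad from the world's axes.
- mat: Fixed blue mat, 520 (x) by 1000 mm (y), 3 mm thick, under all the work: its top is 3 mm above the work surface. Origin: centre of its underside.
- spool: Bystander: solder spool standing upright, yellow flanges 54 mm across, 48 mm high; origin at the centre of its underside. Spool, motor and jar trade places: two stand behind the long fence, one outside the short fence.
- motor: Bystander: small dark metal motor standing upright, 34 mm across, 44 mm high with its shaft; origin at the centre of its underside.
- jar: Bystander: small closed jar, 44 mm across, 42 mm high; origin at the centre of its underside.
- can: Bystander: tall plain white can, 54 mm across, 150 mm high, standing well to the right of the work seen from the robot; origin at the centre of its underside.
Things that resemble listed ones, but are neither listed nor needed, are in the scene too. There is more than one size of the carrier; the one meant has the size given above.

How it is judged:
At the end, for the whole second after the job is handed in: The carrier lies flat and at rest on the mat in the corner of the stop: its long edge within 3 mm of the long fence and its short edge within 3 mm of the short fence (measured at its middle), square to them within 0.035 rad (2 degrees) (x of carrier in the frame of stop between -0.053 and -0.047 m and y of carrier in the frame of stop between 0.062 and 0.068 m and angle between the x axis of carrier and the x axis of stop, either way round below 0.035 rad and angle between carrier's own z axis and vertical below 0.04 rad and height (world z) of carrier below 0.006 m and linear speed of carrier below 0.01 m/s and angular speed of carrier below 0.05 rad/s); the robot touches nothing.
It fails at once if the carrier is lifted off the mat or tipped (height (world z) of carrier above 0.01 m or angle between carrier's own z axis and vertical above 0.12 rad).
It fails at once if the solder spool is shifted more than 15 mm or tipped (distance of spool from where it was at the start of the episode above 0.015 m or angle between spool's own z axis and vertical above 0.3 rad).
It fails at once if the small motor is shifted more than 15 mm or tipped (distance of motor from where it was at the start of the episode above 0.015 m or angle between motor's own z axis and vertical above 0.3 rad).
It fails at once if the jar is shifted more than 15 mm or tipped (distance of jar from where it was at the start of the episode above 0.015 m or angle between jar's own z axis and vertical above 0.3 rad).
It fails at once if the spray can is shifted more than 15 mm or tipped (distance of can from where it was at the start of the episode above 0.015 m or angle between can's own z axis and vertical above 0.3 rad).
It also fails if it takes over 48 s, if anything falls off the work surface, if the arm or the gripper's body presses on something with over 40 N, if the wrist force passes 120 N, or if a joint passes its speed limit or range.

## Working session

There is one attempt and no reset: what is moved stays moved. The work goes in short steps, Python scripts to look and compute and a tool call to move; the robot and the scene stay as the last step left them, time stands still between calls to the robot, and variables do not carry over. Pictures are saved under pics/ and viewed, and the job is handed in when it is done.

Besides the shell and the picture viewer there is one more tool, called after "Request:" as name(argument=value, ...) on one line, values as JSON. step_arm: Moves the arm, as the interface text tells. Its arguments: {"type":"object","properties":{"series":{"type":"array","items":{"type":"number"}},"grip_force":{"type":"number"}},"required":["series"]}

```bash
mkdir -p pics; ls; cat > h.py <<'E'
import numpy as np, cv2
from plant import env, viewer, ticket, models
def snap(cam,fn):
    f=viewer.grab_frame(cam); cv2.imwrite('pics/'+fn,f['color'][:,:,::-1]); return f
def w(f,p): return np.array(f['R']).T@(np.array(p)-np.array(f['t']))
def proj(f,X):
    c=np.array(f['R'])@np.array(X)+np.array(f['t']); u=np.array(f['K'])@c; return u[:2]/u[2]
def ray(f,uv,z):
    d=np.array(f['R']).T@np.linalg.inv(f['K'])@np.array([uv[0],uv[1],1.]); o=-np.array(f['R']).T@np.array(f['t'])
    return o+d*(z-o[2])/d[2]
E
python3 - <<'E'
from h import *
s=env.observe(); print({k:np.round(v,3) for k,v in s.items()})
for c in ['scene','side']:
    f=snap(c,c+'0.png')
    for n in ['carrier','stop','spool','motor','jar','can']:
        for m in (models.find_in,models.pinpoint):
            print(c,n,m.__name__,[(np.round(w(f,r['xyz']),3),np.round(proj(f,w(f,r['xyz']))),round(r['score'],2)) for r in m(n,c)])
E
```

```text
pics
{'t': np.float64(0.0), 'q': array([-1.163,  0.418, -0.01 ,  1.614,  0.005,  1.111, -0.053]), 'qvel': array([ 0.001,  0.   , -0.   , -0.001, -0.001,  0.   , -0.002]), 'tau': array([-0.0000e+00, -8.6444e+01,  6.7900e-01, -4.3489e+01,  1.9000e-02,
        7.0000e-03,  0.0000e+00]), 'eef_pos': array([0.271, 0.563, 0.231]), 'eef_rot': array([ 0.598, -0.376,  0.599,  0.376]), 'wrist_force': array([0.041, 0.708, 0.109]), 'torque': array([-0.009, -0.006,  0.01 ]), 'grip_width': np.float64(0.086)}
scene carrier call [(array([ 0.492, -0.196,  0.024]), array([298., 169.]), 0.97), (array([0.567, 0.322, 0.031]), array([407., 297.]), 0.77), (array([0.573, 0.093, 0.028]), array([338., 237.]), 0.61)]
scene carrier call [(array([0.552, 0.315, 0.002]), array([407., 300.]), 0.86), (array([0.562, 0.082, 0.005]), array([338., 239.]), 0.85), (array([ 0.478, -0.22 ,  0.002]), array([297., 169.]), 0.55)]
scene stop call [(array([0.674, 0.025, 0.006]), array([290., 244.]), 0.95)]
scene stop call [(array([ 0.689, -0.082,  0.003]), array([262., 223.]), 0.88)]
scene spool call [(array([0.73 , 0.147, 0.048]
[... 989 characters left out ...]
0.72)]
side stop call [(array([ 0.689, -0.086, -0.002]), array([310., 230.]), 0.89), (array([0.721, 0.145, 0.   ]), array([293., 170.]), 0.29)]
side spool call [(array([0.72 , 0.133, 0.045]), array([294., 160.]), 0.81)]
side spool call [(array([0.723, 0.144, 0.   ]), array([294., 170.]), 0.68)]
side motor call [(array([ 0.646, -0.194,  0.03 ]), array([308., 258.]), 0.46)]
side motor call [(array([ 0.648, -0.188, -0.   ]), array([308., 265.]), 0.78)]
side jar call [(array([ 0.74 , -0.036,  0.035]), array([323., 202.]), 0.57)]
side jar call []
side can call [(array([ 0.489, -0.478,  0.127]), array([278., 369.]), 0.78)]
side can call [(array([ 0.492, -0.464,  0.004]), array([276., 396.]), 0.9)]
```

View pics/scene0.png

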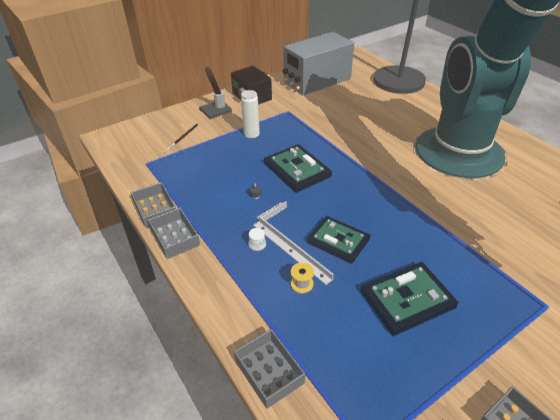

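View pics/side0.png

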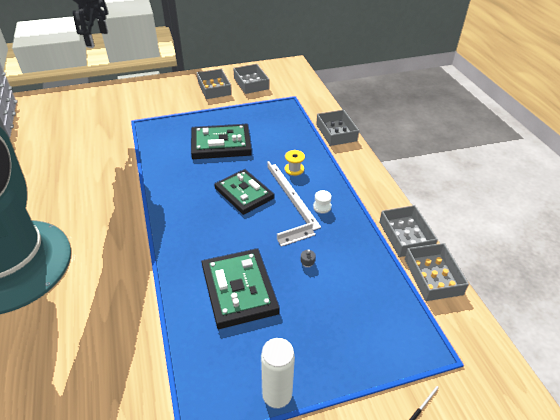

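The scene picture shows three carrier-like slabs, at (407,300), (338,239) and (297,167). The stop's corner is at about (260,222), with the spool and jar behind the long fence and the motor outside the short one. I'll measure the slab sizes to tell which is the right carrier.

```bash
python3 - <<'E'
from h import *
C=[(0.557,0.303),(0.565,0.083),(0.48,-0.22)]
for c in ['scene','side']:
    f=snap(c,c+'1.png')
    # rectify to plane z=0.021, 1 px = 0.5mm
    for i,(cx,cy) in enumerate(C):
        W=np.array([[cx-.1,cy-.1],[cx+.1,cy-.1],[cx+.1,cy+.1],[cx-.1,cy+.1]])
        src=np.float32([proj(f,[x,y,0.021]) for x,y in W])
        # image: col = -y (right), row = -x (up)
        dst=np.float32([[(cy+.1-y)*2000,(cx+.1-x)*2000] for x,y in W])
        im=cv2.warpPerspective(f['color'],cv2.getPerspectiveTransform(src,dst),(400,400))
        cv2.imwrite(f'pics/r_{c}_{i}.png',im[:,:,::-1])
        dark=((im.max(2)<75)).astype(np.uint8)
        g=((im[:,:,1]>im[:,:,2].astype(int)+15)&(im[:,:,1]>im[:,:,0].astype(int)+20)).astype(np.uint8)
        out=[]
        for nm,m in(('dark',dark),('green',g)):
            m=cv2.morphologyEx(m,cv2.MORPH_OPEN,np.ones((5,5)))
            cs,_=cv2.findContours(m,cv2.RETR_EXTERNAL,cv2.CHAIN_APPROX_NONE)
            k=max(cs,key=cv2.contourArea); r=cv2.minAreaRect(k)
            out.append((nm,np.round([cx+.1-r[0][1]/2000,cy+.1-r[0][0]/2000],4),np.round(np.array(r[1])/2,1),round(r[2],1)))
        print(c,i,out)
a=[np.hstack([cv2.imread(f'pics/r_{c}_{i}.png') for i in range(3)]) for c in('scene','side')]
cv2.imwrite('pics/rect.png',cv2.resize(np.vstack(a),(800,533)))
E
```

```text
scene 0 [('dark', array([0.5556, 0.3156]), array([139.6, 180. ]), 9.8), ('green', array([0.5467, 0.3117]), array([ 98.5, 138.6]), 9.3)]
scene 1 [('dark', array([0.571 , 0.0891]), array([109.9, 133. ]), 68.1), ('green', array([0.5638, 0.0827]), array([ 73. , 103.7]), 67.6)]
scene 2 [('dark', array([ 0.4848, -0.2115]), array([142.5, 183. ]), 90.0), ('green', array([ 0.492 , -0.2308]), array([ 61. , 122.5]), 90.0)]
side 0 [('dark', array([0.5516, 0.3049]), array([155.2, 168.8]), 9.1), ('green', array([0.5555, 0.3267]), array([105.8, 141.6]), 9.9)]
side 1 [('dark', array([0.5641, 0.074 ]), array([106.2, 139.9]), 68.0), ('green', array([0.5667, 0.0873]), array([ 79., 110.]), 68.5)]
side 2 [('dark', array([ 0.4815, -0.219 ]), array([129., 181.]), 90.0), ('green', array([ 0.4833, -0.2082]), array([101.5, 142.5]), 90.0)]
```

View pics/rect.png

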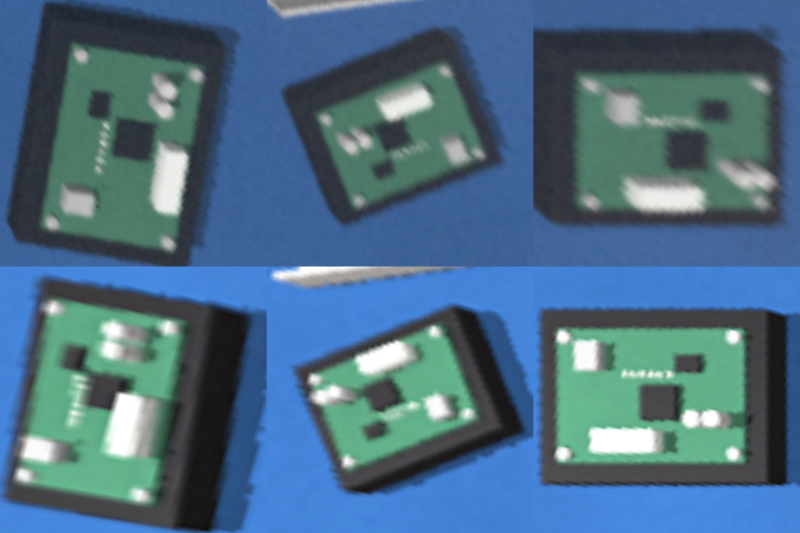

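```bash
python3 - <<'E'
from h import *
x0,x1,y0,y1=.48,.80,-.24,.24
for c in ['scene','side']:
    f=viewer.grab_frame(c); np.savez(c+'.npz',**{k:np.array(v) for k,v in f.items()})
    W=np.array([[x0,y0],[x1,y0],[x1,y1],[x0,y1]])
    src=np.float32([proj(f,[x,y,0.023]) for x,y in W])
    dst=np.float32([[(y1-y)*1600,(x1-x)*1600] for x,y in W])
    im=cv2.warpPerspective(f['color'],cv2.getPerspectiveTransform(src,dst),(768,512),flags=cv2.INTER_CUBIC)
    cv2.imwrite(f'pics/st_{c}.png',im[:,:,::-1])
E
```

```text
(no output)
```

View pics/st_scene.png

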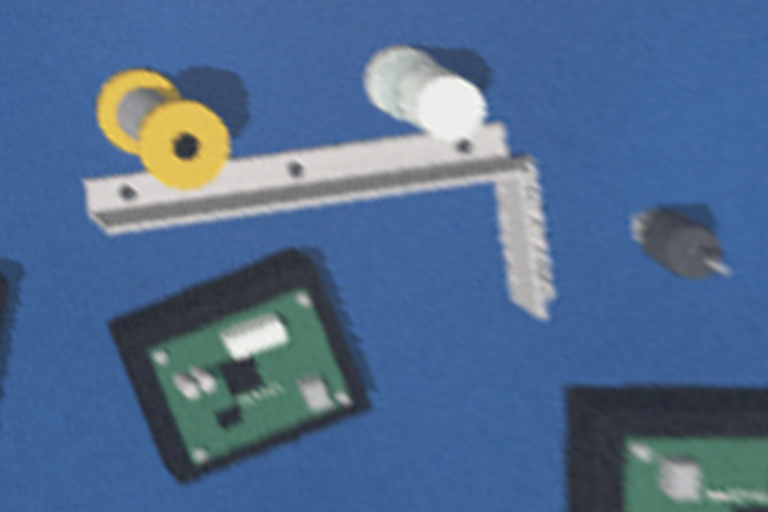

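View pics/st_side.png

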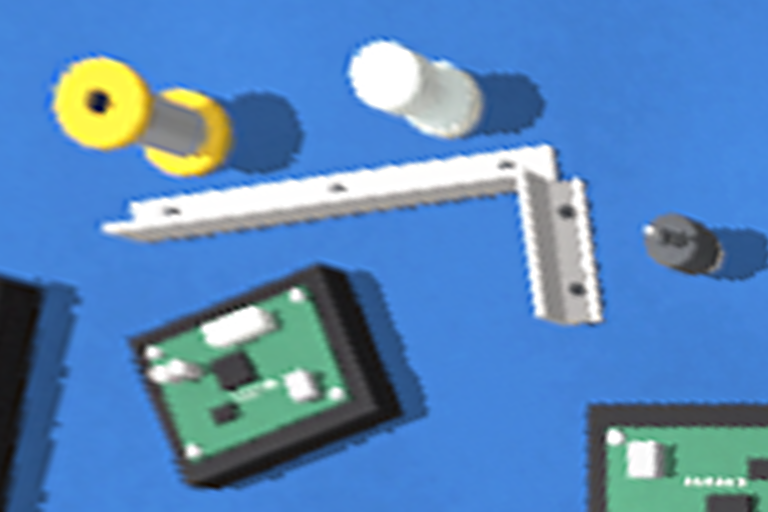

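The slab at (338,239) has a 76×107 mm board, so it is the carrier I need. I'll refine its pose and the stop's by silhouette fitting in both cameras.

```bash
cat > fit.py <<'E'
from h import *
from scipy.optimize import minimize
S=6
def box(x0,x1,y0,y1,z0,z1): return np.array([[x,y,z] for x in(x0,x1) for y in(y0,y1) for z in(z0,z1)])*1e-3
STOP=[box(0,4,-4,260,0,20),box(-90,4,-4,0,0,20),box(0,24,0,260,0,3),box(-90,0,-24,0,0,3)]
CAR=[box(-50,50,-65,65,0,18),box(-38,38,-53,53,18,20)]
def place(B,p):
    c,s=np.cos(p[2]),np.sin(p[2]); R=np.array([[c,-s,0],[s,c,0],[0,0,1]])
    return [b@R.T+np.array([p[0],p[1],.003]) for b in B]
def render(f,B,p,roi):
    x,y,w_,h_=roi; m=np.zeros((h_*S,w_*S),np.uint8)
    for b in place(B,p):
        q=b@f['R'].T+f['t']; q=q@f['K'].T; q=q[:,:2]/q[:,2:]
        q=((q-[x,y]+.5)*S-.5)*16
        cv2.fillConvexPoly(m,cv2.convexHull(q.astype(np.int32).reshape(-1,1,2)),255,shift=4)
    return cv2.resize(m,(w_,h_),interpolation=cv2.INTER_AREA)/255.
def notblue(f):
    h=cv2.cvtColor(f['color'],cv2.COLOR_RGB2HSV).astype(int)
    return 1-((h[:,:,1]>110)&(abs(h[:,:,0]-109)<14)).astype(float)
def fit(f,B,p0,mask,roi,ign=None):
    x,y,w_,h_=roi; M=mask[y:y+h_,x:x+w_]; W=np.ones_like(M) if ign is None else 1-ign[y:y+h_,x:x+w_]
    cost=lambda d:(abs(render(f,B,np.array(p0)+np.array(d)*[.01,.01,.05],roi)-M)*W).sum()
    best=None
    for k in range(3):
        r=minimize(cost,np.zeros(3) if best is None else best.x,method='Nelder-Mead',options=dict(initial_simplex=(np.zeros(3) if best is None else best.x)+np.vstack([np.zeros(3),np.eye(3)*.6/(k+1)]),xatol=1e-3,fatol=1e-2,maxiter=300))
        if best is None or r.fun<best.fun: best=r
    return np.array(p0)+best.x*[.01,.01,.05],best.fun
def bb(f,B,p,pad=12):
    q=np.vstack(place(B,p))@f['R'].T+f['t']; q=q@f['K'].T; q=q[:,:2]/q[:,2:]
    a=np.floor(q.min(0)-pad).astype(int); b=np.ceil(q.max(0)+pad).astype(int); return (*a,*(b-a))
E
python3 - <<'E'
from fit import *
for c in ['scene','side']:
    f=dict(np.load(c+'.npz')); nb=notblue(f)
    h=cv2.cvtColor(f['color'],cv2.COLOR_RGB2HSV).astype(int)
    ig=np.zeros_like(nb)
    for P,rr in(((.725,.144),.03),((.741,-.02),.025),((.645,-.188),.02)):
        hull=np.array([proj(f,[P[0]+rr*np.cos(a),P[1]+rr*np.sin(a),z]) for a in np.arange(0,6.3,.3) for z in(.0,.053)])
        m=np.zeros_like(nb,np.uint8); cv2.fillConvexPoly(m,cv2.convexHull(hull.astype(np.int32)),1); ig=np.maximum(ig,cv2.dilate(m,np.ones((3,3))))
    car,e1=fit(f,CAR,[.565,.083,.38],nb,bb(f,CAR,[.565,.083,.38],6))
    ps=[.69,-.085,.13]
    roi=bb(f,STOP,ps,6); m2=nb.copy(); cm=render(f,CAR,car,(0,0,560,420))>0
    ig2=np.maximum(ig,cv2.dilate(cm.astype(np.uint8),np.ones((5,5))))
    st,e2=fit(f,STOP,ps,m2,roi,ig2)
    print(c,'car',np.round(car,4),round(e1,1),'stop',np.round(st,4),round(e2,1))
    im=cv2.resize(f['color'][:,:,::-1],None,fx=3,fy=3,interpolation=cv2.INTER_CUBIC)
    for B,p in((CAR,car),(STOP,st)):
        for b in place(B,p):
            q=((np.array([proj(f,v) for v in b])+.5)*3).astype(np.int32)
            cv2.polylines(im,[cv2.convexHull(q)],True,(0,0,255),1)
    x,y,w_,h_=bb(f,STOP+CAR,ps,20); x,y=200,120
    cv2.imwrite(f'pics/ov_{c}.png',im[3*y:3*y+560,3*x-0:3*x+600])
E
python3 - <<'E'
import cv2,numpy as np
a=np.hstack([cv2.imread('pics/ov_scene.png'),cv2.imread('pics/ov_side.png')]);print(a.shape);cv2.imwrite('pics/ov.png',cv2.resize(a,(800,int(800*a.shape[0]/a.shape[1]))))
E
```

```text
scene car [0.5646 0.0831 0.3732] 449.3 stop [ 0.6893 -0.0846  0.1414] 103.8
side car [0.5664 0.0857 0.373 ] 253.3 stop [ 0.6919 -0.0824  0.14  ] 116.2
(560, 1200, 3)
```

View pics/ov.png

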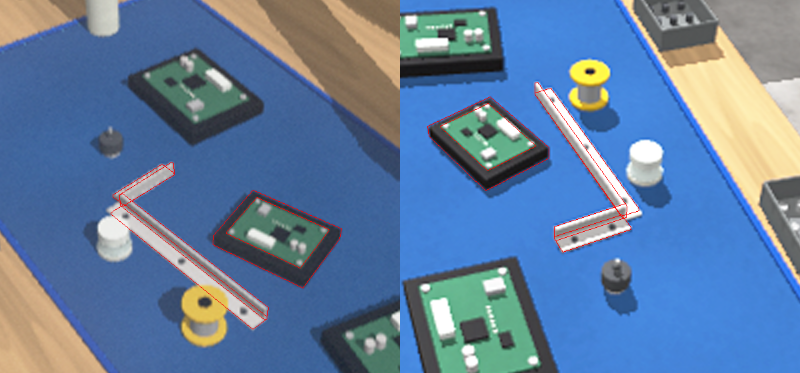

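```bash
cat >> h.py <<'E'
from scipy.spatial.transform import Rotation as Ro
ST=np.array([.6905,-.0835,.141])
def plan(sx,sy,z,jaw):  # jaw: 'y' or 'x' in stop frame
    s=env.observe(); q=s['eef_rot']; T=Ro.from_quat([q[1],q[2],q[3],q[0]]).as_matrix()
    c,n=np.cos(ST[2]),np.sin(ST[2])
    tgt=np.array([ST[0]+c*sx-n*sy,ST[1]+n*sx+c*sy,z])
    d=T.T@(tgt-s['eef_pos'])*100
    a=np.array([-n,c,0]) if jaw=='y' else np.array([c,n,0])
    v=T.T@a; sp=np.arctan2(-v[1],v[2]); sp=(sp+np.pi/2)%np.pi-np.pi/2
    p=s['eef_pos']-[ST[0],ST[1],0]
    print('t',round(float(s['t']),2),'tgt',np.round(tgt,4),'shift cm',np.round(d,2),'spin',round(float(sp),3),'| stopframe tcp',np.round([c*p[0]+n*p[1],-n*p[0]+c*p[1],p[2]],4),'F',np.round(s['wrist_force'],1),'w',round(float(s['grip_width']),4),'q7',round(float(s['q'][6]),2),'toolx',np.round(T[:,0],3))
E
python3 -c "
from h import *
plan(-.195,.178,.12,'y')"
```

```text
t 1.5 tgt [0.4724 0.0653 0.12  ] shift cm [ 11.13 -39.73 -36.11] spin -0.59 | stopframe tcp [-0.3243  0.6991  0.2313] F [ 0.1 -0.8 -0.1] w 0.0855 q7 -0.05 toolx [ 0. -0. -1.]
```

Request:
step_arm(series=[-1, 5, -20, -18, -0.3, -1, 11.1, -39.7, -36.1, -0.59, -1, 11.1, -39.7, -36.1, -0.59, -1, 11.1, -39.7, -36.1, -0.59, -1, 11.1, -39.7, -36.1, -0.59, -1, 11.1, -39.7, -36.1, -0.59, -1, 11.1, -39.7, -36.1, -0.59, -1, 11.1, -39.7, -36.1, -0.59, -1, 11.1, -39.7, -36.1, -0.59, -1, 11.1, -39.7, -36.1, -0.59])

```text
t: 2.75
eef_pos: [0.4729, 0.0618, 0.1197]
eef_rot: [-0.465, 0.533, -0.466, -0.533]
wrist_force: [-0.1, 0.2, 0.5]
grip_width: 0.0857
```

```bash
python3 -c "
from h import *
plan(-.195,.178,-.004,'y')
snap('wrist','w1.png')"
```

```text
t 2.75 tgt [ 0.4724  0.0653 -0.004 ] shift cm [ 1.237e+01 -1.000e-02  3.700e-01] spin -0.006 | stopframe tcp [-0.1951  0.1744  0.1197] F [-0.1  0.2  0.5] w 0.0857 q7 1.57 toolx [-0.001 -0.001 -1.   ]
```

View pics/w1.png

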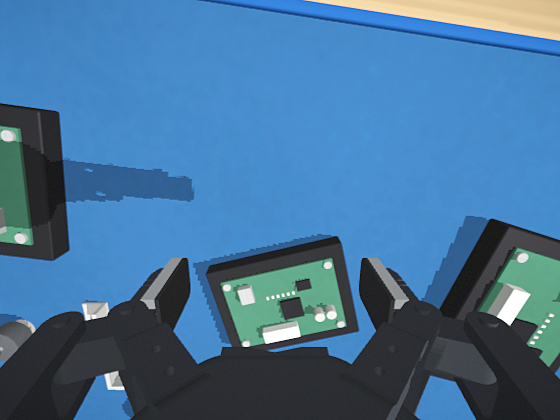

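```bash
python3 - <<'E'
from h import *
s=env.observe(); f=viewer.grab_frame('wrist'); q=s['eef_rot']; T=Ro.from_quat([q[1],q[2],q[3],q[0]]).as_matrix()
H=np.array(f['hand_eye']); print(np.round(H,3))
def pw(X):
    t=T.T@(np.array(X)-s['eef_pos']); c=H[:3,:3].T@(t-H[:3,3]); u=f['K']@c; return np.round(u[:2]/u[2])
c,n=np.cos(.373),np.sin(.373)
for a,b in((-1,-1),(-1,1),(1,1),(1,-1)):
    x,y=.05*a,.065*b; print(a,b,pw([.5655+c*x-n*y,.0845+n*x+c*y,.021]))
print('tcp',pw(s['eef_pos']), T[:,1],T[:,2])
E
```

```text
[[-0.001 -0.291  0.957 -0.142]
 [-0.001 -0.957 -0.291  0.074]
 [ 1.    -0.001  0.001 -0.   ]
 [ 0.     0.     0.     1.   ]]
-1 -1 [202. 271.]
-1 1 [340. 241.]
1 1 [357. 331.]
1 -1 [232. 356.]
tcp [275. 262.] [-9.90476499e-01 -1.37680994e-01  4.99388660e-04] [-1.37681221e-01  9.90476490e-01 -4.51208675e-04]
```

Request:
step_arm(series=[-1, 6, 0, 0.3, 0, -1, 10, 0, 0.3, 0, -1, 12.2, 0, 0.3, 0, -1, 12.2, 0, 0.3, 0])

```text
t: 3.35
eef_pos: [0.4708, 0.0696, -0.0025]
eef_rot: [0.462, -0.534, 0.464, 0.535]
wrist_force: [0.3, 0.1, 0.7]
grip_width: 0.0854
```

```bash
python3 -c "
from h import *
plan(-.111,.178,-.004,'y')
snap('side','s2.png')"
```

```text
t 3.35 tgt [ 0.5556  0.0771 -0.004 ] shift cm [ 0.13 -8.5  -0.46] spin 0.002 | stopframe tcp [-0.196   0.1824 -0.0025] F [0.3 0.1 0.7] w 0.0854 q7 1.6 toolx [-0.002 -0.    -1.   ]
```

View pics/s2.png

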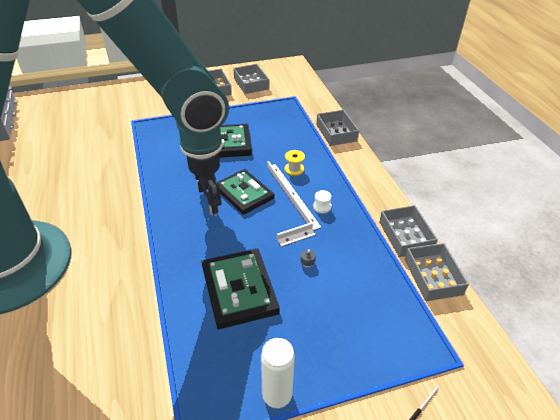

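Request:
step_arm(series=[-1, 0, -1, -0.5, 0, -1, 0, -2, -0.5, 0, -1, 0, -2.8, -0.5, 0, -1, 0, -3.5, -0.5, 0, -1, 0, -4.2, -0.5, 0, -1, 0, -4.9, -0.5, 0, -1, 0, -5.6, -0.5, 0, -1, 0, -6.3, -0.5, 0, -1, 0, -7, -0.5, 0, -1, 0, -7.5, -0.5, 0])

```text
t: 4.65
eef_pos: [0.5472, 0.074, -0.0018]
eef_rot: [-0.463, 0.534, -0.464, -0.534]
wrist_force: [-3.2, -0.1, 0.8]
grip_width: 0.0855
```

```bash
python3 -c "
from h import *
plan(-.111,.178,-.004,'y')
snap('side','s3.png')
snap('wrist','w3.png')
a=cv2.imread('pics/s3.png')[100:310,150:430];b=cv2.imread('pics/w3.png');cv2.imwrite('pics/c3.png',np.hstack([cv2.resize(a,(400,300)),cv2.resize(b,(400,300))]))"
```

```text
t 4.65 tgt [ 0.5556  0.0771 -0.004 ] shift cm [ 0.22 -0.88  0.19] spin -0.0 | stopframe tcp [-0.1198  0.1761 -0.0018] F [-3.2 -0.1  0.8] w 0.0855 q7 1.61 toolx [-0. -0. -1.]
```

View pics/c3.png

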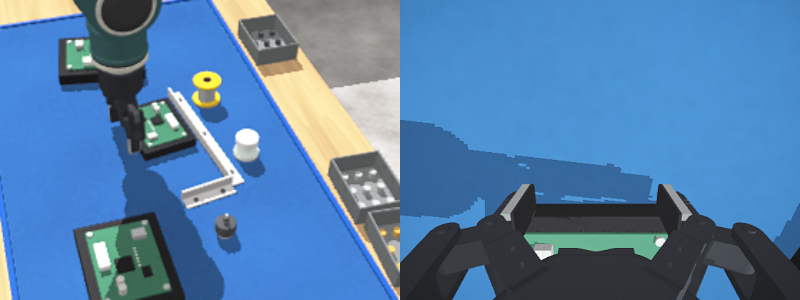

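The side view shows the carrier turned square to the fingers and close to the long fence. I'll push on in small steps and watch the force.

Request:
step_arm(series=[-1, 0, -0.2, 0, 0, -1, 0, -0.4, 0, 0, -1, 0, -0.5, 0, 0, -1, 0, -0.6, 0, 0, -1, 0, -0.6, 0, 0])

```text
t: 5.38
eef_pos: [0.5528, 0.075, -0.0017]
eef_rot: [-0.463, 0.534, -0.463, -0.534]
wrist_force: [-3.0, 0.4, 1.3]
grip_width: 0.0854
```

```bash
python3 -c "
from h import *
plan(-.111,.178,-.004,'y')"
```

```text
t 5.38 tgt [ 0.5556  0.0771 -0.004 ] shift cm [ 0.23 -0.31  0.17] spin 0.0 | stopframe tcp [-0.1141  0.1763 -0.0017] F [-3.   0.4  1.3] w 0.0854 q7 1.61 toolx [ 0. -0. -1.]
```

Request:
step_arm(series=[-1, 0, -0.1, 0, 0, -1, 0, -0.2, 0, 0, -1, 0, -0.3, 0, 0, -1, 0, -0.3, 0, 0])

```text
t: 5.88
eef_pos: [0.5559, 0.0755, -0.0017]
eef_rot: [-0.464, 0.534, -0.463, -0.534]
wrist_force: [-2.6, -0.1, 0.7]
grip_width: 0.0855
```

Request:
step_arm(series=[-1, 0, -0.1, 0, 0, -1, 0, -0.2, 0, 0, -1, 0, -0.2, 0, 0])

```text
t: 6.25
eef_pos: [0.5576, 0.0757, -0.0017]
eef_rot: [0.463, -0.534, 0.464, 0.534]
wrist_force: [-3.6, -1.2, 2.1]
grip_width: 0.0855
```

```bash
python3 -c "
from h import *
plan(-.111,.178,-.004,'y')
a=snap('scene','s4.png')['color'][180:320,220:420,::-1];b=snap('side','s4b.png')['color'][120:260,190:390,::-1]
cv2.imwrite('pics/c4.png',np.hstack([cv2.resize(a,(400,280)),cv2.resize(b,(400,280))]))"
```

```text
t 6.25 tgt [ 0.5556  0.0771 -0.004 ] shift cm [0.23 0.18 0.17] spin 0.0 | stopframe tcp [-0.1092  0.1763 -0.0017] F [-3.6 -1.2  2.1] w 0.0855 q7 1.61 toolx [-0. -0. -1.]
```

View pics/c4.png

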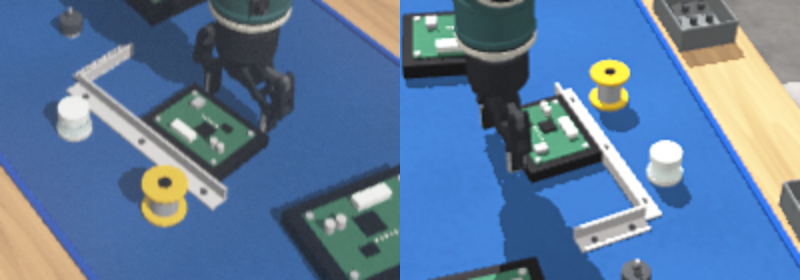

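Request:
step_arm(series=[-1, 0, -0.1, 0, 0, -1, 0, -0.15, 0, 0, -1, 0, -0.2, 0, 0])

```text
t: 6.72
eef_pos: [0.5578, 0.0757, -0.0019]
eef_rot: [0.462, -0.533, 0.464, 0.535]
wrist_force: [-18.5, -2.0, 15.6]
grip_width: 0.0853
```

Force jumped to about 18 N with no further motion, so the carrier is against the long fence. I'll back off and go round to the +y side.

Request:
step_arm(series=[-1, 0, 1, 0, 0, -1, 0, 3, 0, 0, -1, -4, 4, 0, 0, -1, -10, 4, 0, 0, -1, -10, 4, 0, 0])

```text
t: 7.35
eef_pos: [0.5225, 0.0708, 0.1025]
eef_rot: [-0.466, 0.536, -0.461, -0.532]
wrist_force: [0.8, -0.3, -1.4]
grip_width: 0.0858
```

```bash
python3 - <<'E'
from fit import *
plan(-.053,.290,.10,'x')
for c in ['scene','side']:
    f=snap(c,c+'5.png'); f={k:np.array(v) for k,v in f.items()}; nb=notblue(f)
    st={'scene':[.6893,-.0846,.1414],'side':[.6919,-.0824,.14]}[c]
    ig=(cv2.dilate((render(f,STOP,st,(0,0,560,420))>0).astype(np.uint8),np.ones((3,3))))
    p0=[st[0]-.05*.99-.18*.14,st[1]-.05*.14+.18*.99,.141]
    car,e=fit(f,CAR,p0,nb,bb(f,CAR,p0,6),ig)
    d=car[:2]-st[:2]; k,n=np.cos(st[2]),np.sin(st[2]); print(c,np.round([k*d[0]+n*d[1],-n*d[0]+k*d[1],car[2]-st[2]],4),e)
a=cv2.imread('pics/scene5.png')[180:320,220:420];b=cv2.imread('pics/side5.png')[120:260,190:390]
cv2.imwrite('pics/c5.png',np.hstack([cv2.resize(a,(400,280)),cv2.resize(b,(400,280))]))
E
```

```text
t 7.35 tgt [0.5973 0.1962 0.1   ] shift cm [ 0.33 -9.16 11.36] spin -1.571 | stopframe tcp [-0.1446  0.1763  0.1025] F [ 0.8 -0.3 -1.4] w 0.0858 q7 1.59 toolx [ 0.008  0.002 -1.   ]
scene [-0.0473  0.1724 -0.0014] 334.8666666666667
side [-0.0482  0.174   0.0081] 403.4117647058824
```

View pics/c5.png

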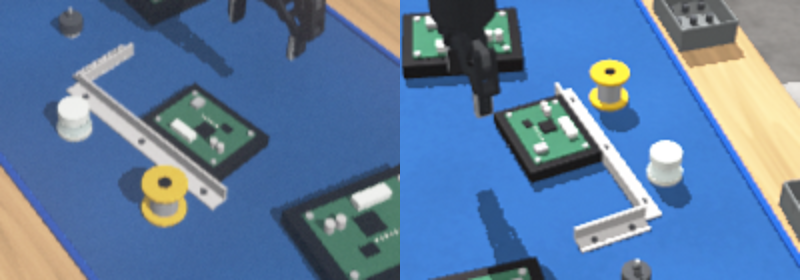

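Request:
step_arm(series=[-0.06, 0, -3, 3, 0.18, -0.06, 0, -6, 6, 0.36, -0.06, 0, -9.2, 9.6, 0.54, -0.06, 0, -9.2, 9.6, 0.72, -0.06, 0, -9.2, 9.6, 0.9, -0.06, 0, -9.2, 9.6, 1.08, -0.06, 0, -9.2, 9.6, 1.26, -0.06, 0, -9.2, 9.6, 1.44, -0.06, 0, -9.2, 9.6, 1.57, -0.06, 0, -9.2, 9.6, 1.57])

```text
t: 8.7
eef_pos: [0.5971, 0.1782, 0.097]
eef_rot: [0.705, -0.051, 0.706, 0.05]
wrist_force: [-2.0, 0.1, -0.4]
grip_width: 0.0448
```

```bash
python3 -c "
from h import *
plan(-.053,.272,.004,'x')
snap('wrist','w6.png')"
```

```text
t 8.7 tgt [0.5998 0.1784 0.004 ] shift cm [ 9.3  -0.02  0.28] spin 0.002 | stopframe tcp [-0.0557  0.2723  0.097 ] F [-2.   0.1 -0.4] w 0.0448 q7 0.09 toolx [-0.001 -0.001 -1.   ]
```

View pics/w6.png

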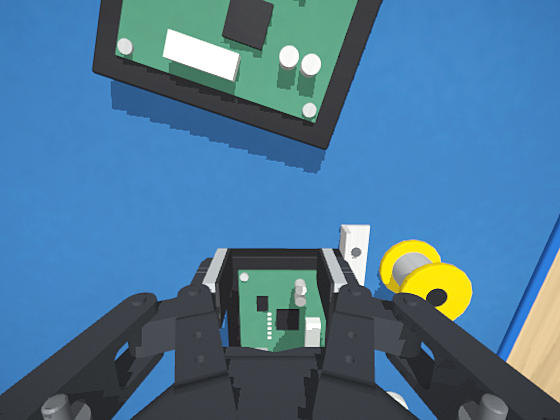

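Request:
step_arm(series=[-0.06, 5, 0, 0.2, 0, -0.06, 8, 0, 0.2, 0, -0.06, 9.2, 0, 0.2, 0, -0.06, 9.2, 0, 0.2, 0])

```text
t: 9.25
eef_pos: [0.5995, 0.1784, 0.0061]
eef_rot: [0.705, -0.051, 0.706, 0.05]
wrist_force: [0.5, -0.2, 0.1]
grip_width: 0.0453
```

```bash
python3 -c "
from h import *
plan(-.053,.141,.004,'x')
a=snap('scene','s7.png')['color'][180:320,220:420,::-1];b=snap('wrist','s7b.png')['color'][:,:,::-1]
cv2.imwrite('pics/c7.png',np.hstack([cv2.resize(a,(400,300)),cv2.resize(b,(400,300))]))"
```

```text
t 9.25 tgt [0.6182 0.0487 0.004 ] shift cm [  0.21 -13.1    0.  ] spin 0.002 | stopframe tcp [-0.0533  0.272   0.0061] F [ 0.5 -0.2  0.1] w 0.0453 q7 0.14 toolx [-0.001 -0.    -1.   ]
```

View pics/c7.png

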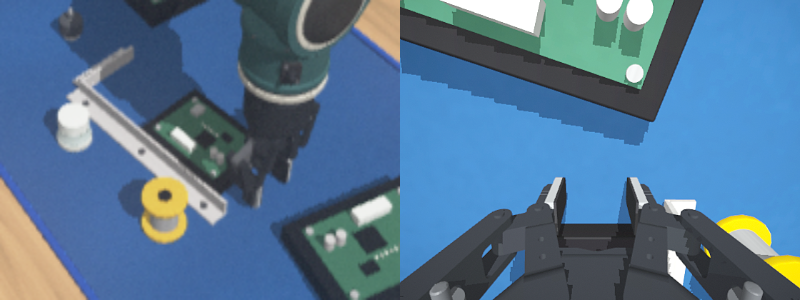

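Request:
step_arm(series=[-0.06, 0.2, -1, 0, 0, -0.06, 0.2, -2, 0, 0, -0.06, 0.2, -2.7, 0, 0, -0.06, 0.2, -3.4, 0, 0, -0.06, 0.2, -4.1, 0, 0, -0.06, 0.2, -4.8, 0, 0, -0.06, 0.2, -5.5, 0, 0, -0.06, 0.2, -6.2, 0, 0, -0.06, 0.2, -6.9, 0, 0, -0.06, 0.2, -7.5, 0, 0])

```text
t: 10.6
eef_pos: [0.6101, 0.105, 0.0046]
eef_rot: [0.705, -0.05, 0.705, 0.051]
wrist_force: [-3.2, 5.9, 5.1]
grip_width: 0.0453
```

```bash
python3 -c "
from h import *
plan(-.053,.141,.004,'x')
a=snap('scene','s8.png')['color'][180:320,220:420,::-1];b=snap('side','s8b.png')['color'][120:260,190:390,::-1]
cv2.imwrite('pics/c8.png',np.hstack([cv2.resize(a,(400,280)),cv2.resize(b,(400,280))]))"
```

```text
t 10.6 tgt [0.6182 0.0487 0.004 ] shift cm [ 0.06 -5.69 -0.  ] spin 0.001 | stopframe tcp [-0.0531  0.1979  0.0046] F [-3.2  5.9  5.1] w 0.0453 q7 0.26 toolx [-0.     0.001 -1.   ]
```

View pics/c8.png

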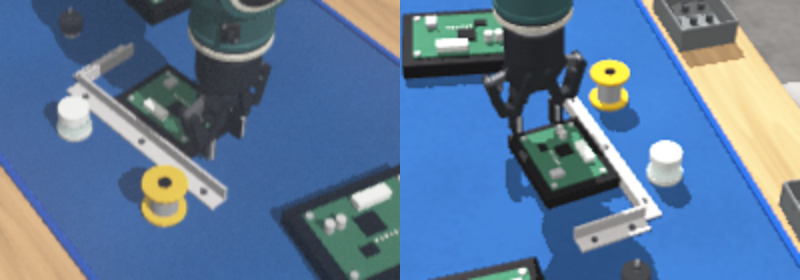

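Request:
step_arm(series=[-0.06, 0, -0.7, 0, 0, -0.06, 0, -1.4, 0, 0, -0.06, 0, -2.1, 0, 0, -0.06, 0, -2.8, 0, 0, -0.06, 0, -3.4, 0, 0, -0.06, 0, -4, 0, 0, -0.06, 0, -4.5, 0, 0, -0.06, 0, -4.8, 0, 0])

```text
t: 11.7
eef_pos: [0.6169, 0.0573, 0.0044]
eef_rot: [0.705, -0.05, 0.705, 0.051]
wrist_force: [-3.0, 6.1, 4.3]
grip_width: 0.0455
```

```bash
python3 -c "
from h import *
plan(-.053,.141,.004,'x')
a=snap('scene','s9.png')['color'][180:320,220:420,::-1];b=snap('side','s9b.png')['color'][120:260,190:390,::-1]
cv2.imwrite('pics/c9.png',np.hstack([cv2.resize(a,(400,280)),cv2.resize(b,(400,280))]))"
```

```text
t 11.7 tgt [0.6182 0.0487 0.004 ] shift cm [ 0.04 -0.88  0.01] spin 0.001 | stopframe tcp [-0.0531  0.1498  0.0044] F [-3.   6.1  4.3] w 0.0455 q7 0.34 toolx [-0.     0.001 -1.   ]
```

View pics/c9.png

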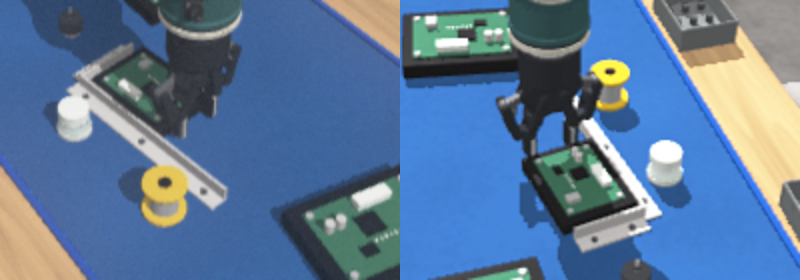

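Request:
step_arm(series=[-0.06, 0, -0.15, 0, 0, -0.06, 0, -0.3, 0, 0, -0.06, 0, -0.4, 0, 0, -0.06, 0, -0.5, 0, 0, -0.06, 0, -0.5, 0, 0])

```text
t: 12.42
eef_pos: [0.6176, 0.0524, 0.0044]
eef_rot: [0.705, -0.05, 0.705, 0.051]
wrist_force: [-2.0, 5.5, 3.6]
grip_width: 0.0453
```

Request:
step_arm(series=[-0.06, 0, -0.1, 0, 0, -0.06, 0, -0.2, 0, 0, -0.06, 0, -0.25, 0, 0, -0.06, 0, -0.25, 0, 0])

```text
t: 12.92
eef_pos: [0.6179, 0.05, 0.0044]
eef_rot: [0.705, -0.05, 0.705, 0.051]
wrist_force: [-2.7, 4.9, 4.0]
grip_width: 0.0453
```

Request:
step_arm(series=[-0.06, 0, -0.1, 0, 0, -0.06, 0, -0.2, 0, 0, -0.06, 0, -0.2, 0, 0])

```text
t: 13.3
eef_pos: [0.6182, 0.048, 0.0044]
eef_rot: [0.705, -0.05, 0.705, 0.051]
wrist_force: [-2.0, 6.3, 3.6]
grip_width: 0.0456
```

Request:
step_arm(series=[-0.06, 0, -0.1, 0, 0, -0.06, 0, -0.2, 0, 0, -0.06, 0, -0.2, 0, 0])

```text
t: 13.68
eef_pos: [0.6183, 0.0476, 0.0044]
eef_rot: [0.705, -0.05, 0.706, 0.052]
wrist_force: [-3.7, 13.4, 6.8]
grip_width: 0.0456
```

```bash
python3 -c "
from h import *
plan(-.053,.141,.004,'x')
a=snap('scene','s10.png')['color'][180:320,220:420,::-1];b=snap('side','s10b.png')['color'][120:260,190:390,::-1]
cv2.imwrite('pics/c10.png',np.hstack([cv2.resize(a,(400,280)),cv2.resize(b,(400,280))]))"
```

```text
t 13.68 tgt [0.6182 0.0487 0.004 ] shift cm [0.04 0.1  0.01] spin 0.002 | stopframe tcp [-0.0531  0.14    0.0044] F [-3.7 13.4  6.8] w 0.0456 q7 0.36 toolx [-0.001  0.002 -1.   ]
```

View pics/c10.png

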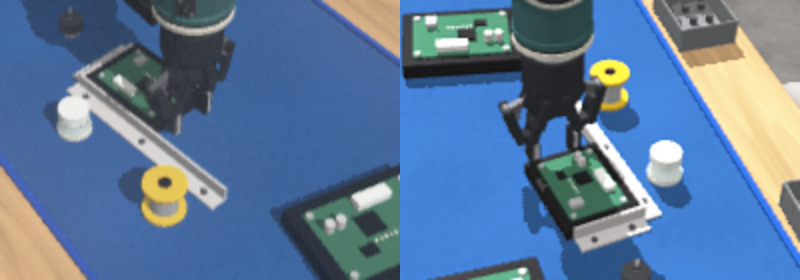

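Force rose to 13 N with the tip stalled, so the short fence is reached. I'll back off, lift and check.

Request:
step_arm(series=[-0.06, 0, 1, 0, 0, -0.06, 0, 3, 0, 0, -0.06, -5, 4, 0, 0, -0.06, -10, 4, 0, 0, -0.06, -10, 4, -5, 0, -0.06, -10, 4, -10, 0, -0.06, -10, 4, -15, 0, -0.06, -10, 4, -15, 0])

```text
t: 14.78
eef_pos: [0.4614, 0.0645, 0.1043]
eef_rot: [0.705, -0.05, 0.706, 0.051]
wrist_force: [1.6, 0.4, 0.9]
grip_width: 0.045
```

```bash
cat > chk.py <<'E'
from fit import *
import sys
n0=sys.argv[1]
for c in ['scene','side']:
    f=snap(c,c+n0+'.png'); f={k:np.array(v) for k,v in f.items()}; nb=notblue(f)
    h=cv2.cvtColor(f['color'],cv2.COLOR_RGB2HSV).astype(int)
    dark=((h[:,:,2]<70)|((h[:,:,0]>60)&(h[:,:,0]<95)&(h[:,:,1]>60))).astype(float)
    st={'scene':[.6893,-.0846,.1414],'side':[.6919,-.0824,.14]}[c]
    k,n=np.cos(st[2]),np.sin(st[2])
    p0=[st[0]-.05*k-.065*n,st[1]-.05*n+.065*k,.141]
    ig=(cv2.dilate((render(f,STOP,st,(0,0,560,420))>0).astype(np.uint8),np.ones((3,3))))
    car,e=fit(f,CAR,p0,nb,bb(f,CAR,p0,6),ig)
    d=car[:2]-st[:2]; print(c,np.round([k*d[0]+n*d[1],-n*d[0]+k*d[1],car[2]-st[2]],4),e)
    im=cv2.resize(f['color'][:,:,::-1],None,fx=4,fy=4,interpolation=cv2.INTER_CUBIC)
    for B,p,col in((CAR,p0,(0,255,255)),(STOP,st,(0,0,255))):
        for b in place(B,p):
            q=((np.array([proj(f,v) for v in b])+.5)*4).astype(np.int32); cv2.polylines(im,[cv2.convexHull(q)],True,col,1)
    x,y,w_,h_=bb(f,CAR,p0,15); np.save(c+'c.npy',cv2.resize(im[4*y:4*(y+h_),4*x:4*(x+w_)],(400,400)))
    cv2.imwrite(f'pics/raw_{c}_{n0}.png',cv2.resize(f['color'][y:y+h_,x:x+w_,::-1],(400,400),interpolation=cv2.INTER_CUBIC))
cv2.imwrite(f'pics/k{n0}.png',np.hstack([np.load('scenec.npy'),np.load('sidec.npy')]))
cv2.imwrite(f'pics/kr{n0}.png',np.hstack([cv2.imread(f'pics/raw_{c}_{n0}.png') for c in('scene','side')]))
E
python3 chk.py 11; python3 -c "
from h import *
plan(-.16,.065,.09,'y')"
```

```text
scene [-0.0478  0.0636  0.0023] 230.93333333333334
side [-0.0485  0.0626 -0.0012] 78.6470588235294
t 14.88 tgt [ 0.523  -0.0416  0.09  ] shift cm [  1.47 -11.37   4.23] spin -1.569 | stopframe tcp [-0.2026  0.1786  0.1047] F [ 0.9 -0.1 -0.1] w 0.0452 q7 0.2 toolx [ 0.001  0.    -1.   ]
```

View pics/k11.png

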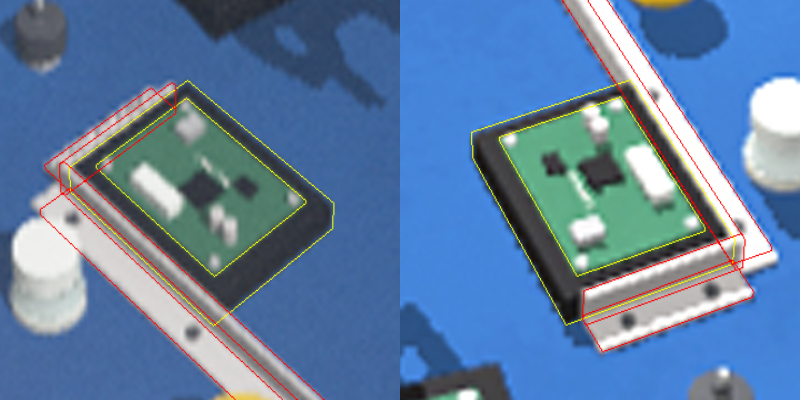

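View pics/kr11.png

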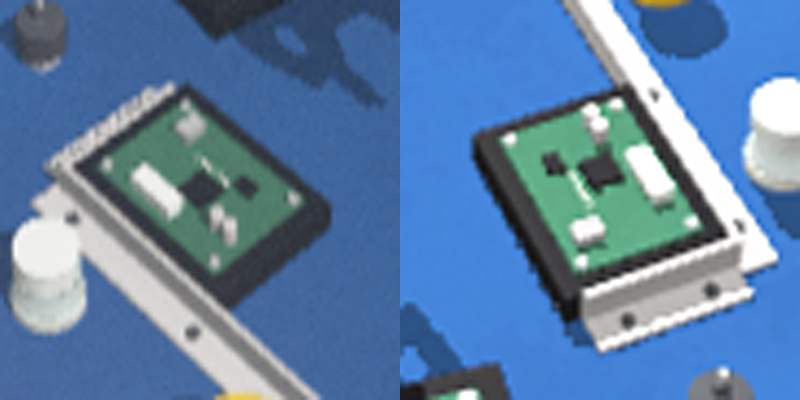

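Both cameras put the carrier within about 2.5 mm of the seat and square, with no visible gap. I'll give it one light confirming press towards the long fence.

Request:
step_arm(series=[-0.5, 0, -3, 1, -0.18, -0.5, 0, -6, 2, -0.36, -0.5, 0, -9, 3, -0.54, -0.5, 0, -11, 3, -0.72, -0.5, 0, -11, 3, -0.9, -0.5, 0, -11, 3, -1.08, -0.5, 0, -11, 3, -1.26, -0.5, 0, -11, 3, -1.44, -0.5, 0, -11, 3, -1.57, -0.5, 0, -11, 3, -1.57])

```text
t: 16.12
eef_pos: [0.5106, -0.0408, 0.1042]
eef_rot: [-0.464, 0.534, -0.464, -0.534]
wrist_force: [0.2, -0.4, -0.2]
grip_width: 0.0641
```

```bash
python3 -c "
from h import *
plan(-.14,.066,.003,'y')"
```

```text
t 16.12 tgt [ 0.5426 -0.0378  0.003 ] shift cm [10.12 -3.21 -0.15] spin -0.001 | stopframe tcp [-0.1721  0.0675  0.1042] F [ 0.2 -0.4 -0.2] w 0.0641 q7 1.82 toolx [ 0. -0. -1.]
```

Request:
step_arm(series=[-0.5, 5, 0, -0.1, 0, -0.5, 9, 0, -0.1, 0, -0.5, 10.1, -1, -0.1, 0, -0.5, 10.1, -3, -0.1, 0, -0.5, 10.1, -4.5, -0.1, 0, -0.5, 10.1, -5.4, -0.1, 0, -0.5, 10.1, -5.8, -0.1, 0, -0.5, 10.1, -5.8, -0.1, 0])

```text
t: 17.12
eef_pos: [0.5673, -0.0337, 0.0035]
eef_rot: [-0.464, 0.534, -0.464, -0.534]
wrist_force: [-0.6, -0.1, -0.7]
grip_width: 0.0639
```

```bash
python3 -c "
from h import *
plan(-.109,.066,.003,'y')"
```

```text
t 17.12 tgt [ 0.5733 -0.0335  0.003 ] shift cm [ 0.05 -0.6  -0.07] spin -0.0 | stopframe tcp [-0.115   0.0667  0.0035] F [-0.6 -0.1 -0.7] w 0.0639 q7 1.85 toolx [ 0. -0. -1.]
```

Request:
step_arm(series=[-0.5, 0, -0.2, 0, 0, -0.5, 0, -0.4, 0, 0, -0.5, 0, -0.5, 0, 0, -0.5, 0, -0.5, 0, 0])

```text
t: 17.62
eef_pos: [0.5722, -0.033, 0.0033]
eef_rot: [-0.463, 0.534, -0.464, -0.534]
wrist_force: [-0.5, -0.5, 0.4]
grip_width: 0.0637
```

Request:
step_arm(series=[-0.5, 0, -0.1, 0, 0, -0.5, 0, -0.15, 0, 0, -0.5, 0, -0.2, 0, 0, -0.5, 0, -0.2, 0, 0])

```text
t: 18.12
eef_pos: [0.5729, -0.0328, 0.0031]
eef_rot: [0.463, -0.533, 0.464, 0.535]
wrist_force: [-9.2, -0.4, 7.6]
grip_width: 0.0639
```

```bash
python3 -c "
from h import *
plan(-.109,.066,.003,'y')"
```

```text
t 18.12 tgt [ 0.5733 -0.0335  0.003 ] shift cm [ 0.01 -0.03 -0.07] spin -0.0 | stopframe tcp [-0.1093  0.0667  0.0031] F [-9.2 -0.4  7.6] w 0.0639 q7 1.85 toolx [-0.003 -0.    -1.   ]
```

The press stalled at −0.1093 in the stop frame, the same depth as the first flush contact, so the carrier is on the long fence. Now I retreat.

Request:
step_arm(series=[-0.5, 0, 1, 0, 0, -0.5, 0, 3, 0, 0, -0.5, -4, 5, 0, 0, -0.5, -10, 6, 0, 0, -0.5, -16, 8, 0, 0, -0.5, -18, 10, 0, 0, -0.5, -18, 10, 0, 0, -0.5, -18, 10, 0, 0])

```text
t: 19.12
eef_pos: [0.4752, -0.0465, 0.1828]
eef_rot: [0.463, -0.534, 0.463, 0.534]
wrist_force: [0.2, 0.4, -0.4]
grip_width: 0.0641
```

```bash
python3 chk.py 12; python3 - <<'E'
from h import *
for c in('scene','side'):
    f=viewer.grab_frame(c)
    for n in ['spool','motor','jar','can']: print(c,n,[(np.round(w(f,r['xyz']),3),round(r['score'],2)) for r in models.pinpoint(n,c)])
s=env.observe(); print(s['t'],s['eef_pos'],s['wrist_force'])
E
```

```text
scene [-0.0478  0.0636  0.0023] 230.93333333333334
side [-0.0486  0.0627  0.0009] 78.90588235294118
scene spool [(array([0.721, 0.143, 0.002]), 0.63)]
scene motor [(array([ 0.64, -0.19,  0.  ]), 0.46)]
scene jar [(array([ 0.74 , -0.021,  0.001]), 0.61)]
scene can [(array([ 0.492, -0.466,  0.007]), 0.82)]
side spool [(array([0.722, 0.145, 0.002]), 0.72)]
side motor [(array([ 0.647, -0.189,  0.001]), 0.79)]
side jar [(array([ 0.742, -0.023,  0.   ]), 0.9)]
side can [(array([ 0.493, -0.461, -0.001]), 0.94), (array([ 0.69 , -0.085, -0.001]), 0.21)]
19.725 [ 0.47523634 -0.04673238  0.18326699] [ 0.57490312  0.21097258 -0.17522279]
```

View pics/kr12.png

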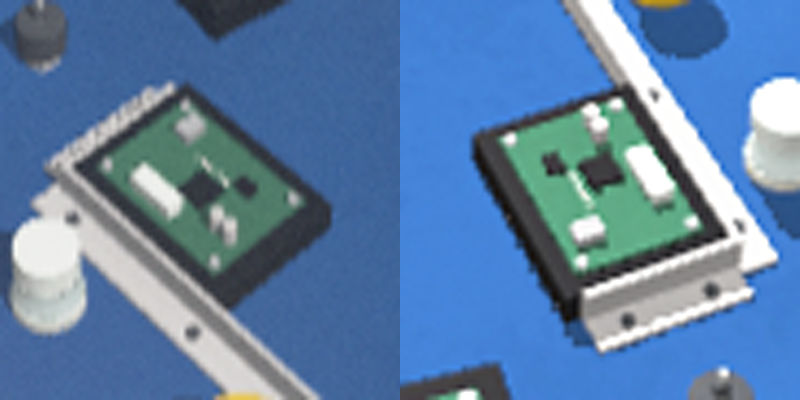

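View pics/side12.png

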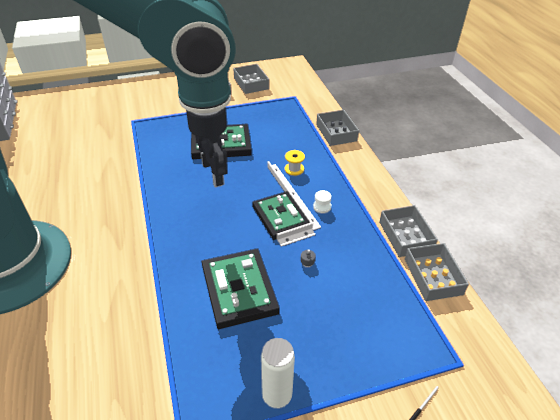

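The carrier sits in the corner at (283,217) in the side view with no gap to either fence. The bystanders have not moved and the hand is clear, so I'm handing it in.

```bash
python3 -c "
from h import *
print(ticket.close_job())"
```

```text
the job is handed in; nothing more can be done
None
```

The carrier is pushed into the corner of the stop and the job is handed in, at about 20 s of the 48 s allowed. No verdict was reported.

**What I did:** I picked out the 100 × 130 mm carrier from its look-alikes by the size of its green board. I pushed it square onto the long fence with open fingers, then slid it along to the short fence. Each push ended when the fingers stalled on a force rise (about 18 N, then 13 N). A last light press towards the long fence stalled at the same depth as the first contact, at 9 N.

**Last checks:**

| Check | Result |
|---|---|
| Carrier in the stop frame, scene camera | x −47.8 mm, y +63.6 mm, turned 0.002 rad |
| Carrier in the stop frame, side camera | x −48.6 mm, y +62.7 mm, turned 0.001 rad |
| Ideal seat | x −50 mm, y +65 mm |
| Spool, motor, jar, can | Within about 7 mm of their first readings, about what the networks' own error allows |
| Hand | 18 cm up, clear of everything, wrist force near zero |

**What disagreed:** both cameras put the carrier 1–2 mm too deep, slightly inside both fences, which cannot be. I put this down to fit and calibration error. The force stalls and the pictures, which show no gap, both say it is flush. The side camera's y reading is only 0.7 mm inside the 62 mm limit.

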